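# Open the drum-cheese tasting box by its lever and ease the lid shut

## Task

Show a customer the round drum-shaped cheeses: press the lever plate of the clear tasting box that holds them all the way down, so that its lid stands fully open, and keep it so for three seconds. Then let the plate come up slowly under your fingertips until the lid is shut, so that it does not slam, and draw away. Work the lid by its lever only, never touching it, pick nothing up, leave the other tasting box (with the log cheeses) shut, and do not disturb the loose things around.

Things in the scene. Friction and masses are not known exactly. Their poses are not given: they have to be found in the camera images.
- drum_box: Clear tasting box, 158 (x) x 142 (y) x 97 mm, fixed, on feet that hold it 5 to 35 mm above the counter. Origin: centre of its underside; x points from the press plate to the lid hinge (away from the robot). Yoke lever pivots on its sides 70 mm up, 20 mm in front of centre. Holds four upright drum cheeses (63 mm across): open this one. Alike but for the cheeses, the boxes may swap places.
- log_box: Clear tasting box, 158 (x) x 142 (y) x 97 mm, fixed, on feet that hold it 5 to 35 mm above the counter. Origin: centre of its underside; x points from the press plate to the lid hinge (away from the robot). Yoke lever pivots on its sides 70 mm up, 20 mm in front of centre. Holds three lying log cheeses (42 mm thick, 144 long); stays shut.
- drum_plate (a point): Centre of the top face of the ribbed steel press plate (42 x 42 x 8 mm), moves with the lever. At rest 106 mm above the box origin, 166 mm in front of (-x of) the box centre, 66 mm clear of the box, front edge tilted up 0.215 rad. Pressed, it swings down 63 mm almost straight (under 5 mm in x) on a 150 mm arm to its stop. Takes 1 to 6 N; let go, it rises as the lid falls shut.
- log_plate (a point): Centre of the top face of the ribbed steel press plate (42 x 42 x 8 mm), moves with the lever. At rest 106 mm above the box origin, 166 mm in front of (-x of) the box centre, 66 mm clear of the box, front edge tilted up 0.215 rad. Pressed, it swings down 63 mm almost straight (under 5 mm in x) on a 150 mm arm to its stop. Takes 1 to 6 N; let go, it rises as the lid falls shut. Leave alone.
- drum_lever (a joint): Angle of the lever of the drum-cheese box: 0 at rest (plate up), grows as the plate is pressed, stop at 0.43 rad. Push rods make the lid follow it, about 2.3 rad of lid per rad of lever.
- drum_lid (a joint): Angle of this lid about its hinge on the rear upper edge: 0 shut, 1.0 rad fully open. It follows the lever both ways, undamped: let go, it slams. Its front edge is 157 mm from the hinge and swings up, away from the press plate.
- log_lid (a joint): Angle of this lid about its hinge on the rear upper edge: 0 shut, 1.0 rad fully open. It follows the lever both ways, undamped: let go, it slams. Its front edge is 157 mm from the hinge and swings up, away from the press plate. Must stay shut.
- drum_lid_edge (a point): Middle of the front edge of the lid of the box with the drum cheeses; when shut 95 mm above the box's origin and 81 mm in front of the box's centre. The lid is not to be touched.
- honey_mid (a point): Bystander: a loose honey jar, 71 mm across, 110 mm high; this point is its centre, half-way up (55 mm). Leave it where it stands.
- lone_drum_mid (a point): Bystander: a single loose drum cheese that stands on the counter outside the boxes, 63 mm across, 72 mm high; this point is its centre, half-way up (36 mm). Leave it where it stands.
- half_wheel_1: Bystander: a loose half cheese wheel, 75 x 146 x 36 mm, lying on a flat whole wheel 35 mm high between the two places of the boxes; origin at the middle of its underside. Leave it where it lies.

How it is judged (in metres and radians):
On the way, in this order (a step that is already met when the one before it is completed fails the run):
1. the lid of the drum-cheese box is held fully open by its lever for three seconds (at least 2.5 s above 0.85 rad) (value of joint drum_lid above 0.85 rad and contact force between drum_box and the fingers above 0.3 N), for 2.5 s.
2. the lid is shut again (value of joint drum_lid below 0.05 rad), for 0.2 s.
At the end, for the whole second after the job is handed in: Both lids are shut (within 0.05 rad) and at rest, and the honey jar, the lone drum cheese and the half wheel are within 20 mm of where they stood (value of joint each of drum_lid, log_lid below 0.05 rad and velocity of joint drum_lid above -0.1 rad/s and distance of each of honey_mid, lone_drum_mid, half_wheel_1 from where it was at the start of the episode below 0.02 m); the robot touches nothing.
It fails at once if the lid slams: it falls faster than 2 rad/s within the last 0.6 rad before it is shut (value of joint drum_lid below 0.6 rad and velocity of joint drum_lid below -2 rad/s).
It fails at once if the robot touches a lid (contact force between any of drum_lid, log_lid and the arm above 0.5 N or contact force between any of drum_lid, log_lid and the fingers above 0.5 N).
It fails at once if the lid of the log-cheese box is opened (value of joint log_lid above 0.15 rad).
It fails at once if a loose thing is pushed away or picked up (distance of any of honey_mid, lone_drum_mid, half_wheel_1 from where it was at the start of the episode above 0.02 m).
It also fails if it takes over 42 s, if anything falls off the work surface, if the arm or the gripper's body presses on something with over 40 N, if the wrist force passes 120 N, or if a joint passes its speed limit or range.

## Robot

A 7-joint arm with a two-finger parallel gripper is mounted at the origin on a cart in front of the work surface, level with it; the furniture and walls round the work are solid. World frame = base frame: x ahead of the robot, y to its left, z up, the work surface at z = 0. Lengths are in mm, angles in rad, forces in N, time in s.
With the tool pointing down it reaches from about 425 to 950 mm from the base axis. Payload 16.7 kg.
Tool frame: the origin (TCP) lies on the centre line of the jaws, within the pads' length; the fingertips stand 19 mm ahead of it and the grasp point (between the pads) is the TCP; z points along the fingers, y is the line along which they close (so a half turn about z gives the same grasp; the last joint's range is limited). The gripper opens to 94 mm and grips with 3 to 60 N. Pads are 16 mm wide; open, the fingers measure 119 mm over their backs; the gripper's body (75 mm by 177 mm) begins 78 mm behind the grasp point.
Start: joints at [-1.329, 0.426, 0.074, 1.606, -0.034, 1.111, -0.067], TCP at [257.752, 623.811, 224.467] pointing down, gripper open.
Joint ranges: [-2.85, 2.85], [-0.5, 2.14], [-1.23, 1.37], [0.21, 2.46], [-1.02, 4.16], [0.16, 2.05], [-2.73, 2.73]. Speed limits (rad/s): [1.89, 1.89, 2.39, 2.39, 3.01, 3.01, 3.01].

## Interface

Orientations are given as a unit quaternion [x, y, z, w].
In Python, from station import ctrl gives the robot as it stands.
- The arm moves only by the tool arm_command, never from a script. Its argument "series" is text: rows parted by semicolons, each of 7 numbers parted by spaces: the closure, from 0 (fully open) to 1 (shut), then the shift along the world's x, y, z in mm, then the turn, a rotation vector about the world's x, y, z in degrees. In form: grip tx ty tz wx wy wz; .... A call has 1 to 10 rows; each row shifts and turns the commanded pose from where the row before left it; what a row does not reach is not made up. A row lasts 1/8 s, in which the tool goes at most 62.5 mm and 10.7 degrees, less where a joint would pass 70% of its speed; a pose out of reach is approached as far as the arm can. A call with a gripper value outside its range is refused whole. The fingers move at their own pace and stop on an object; "grip_force" is the grip in N (left out, the last holds). Time passes only in rows, so rows that do not move let the fingers close. It gives the time, the measured TCP pose, the force, the opening and the grip force at its end, in the units of the state.
- ctrl.get_state(): the state, without advancing time (a new reading comes with each control period).
- ctrl.read_camera(name): name is "side" or "top" or "wrist"; returns the picture (420x560x3 uint8, red, green, blue); there is no depth.
- ctrl.camera_model(name): a dict with "fx", "fy", "cx", "cy" (pixels), "eye" and "rotation" of the camera in the world. Camera axes: x right, y down, z forward; pixel columns grow to the right and rows downward; lengths in mm; the calibration is good to about 2 mm. The wrist camera is an equidistant fisheye: a pixel r from the principal point sees the ray r / f radians off the axis. A picture is of the moment at which its call begins: read the wrist's pose just before it. camera_model takes no time and is no camera call; for the wrist camera it gives the pose at the moment of the call.
- ctrl.close_job(): hands the job in; it is judged then, once.
Trained networks look in the newest picture that a camera, given by its name, has taken for a name from the list of things; names that differ only in an ending like _2 or _b are one class to them, and where a whole thing is asked for, a point or a joint stands for the part that bears it (a point fixed in the world has none). Each returns a list of dicts, best first, with "p" (0 to 1); they miss things now and then, are a little off and sometimes report something else, mostly with a low value. They report only what shows in the picture. A call takes as long as a camera call.
- ctrl.look_for(name, camera): "location" ([column, row] as shares, 0 to 1, of the picture: columns of its width, rows of its height, amid what is visible of it).
The state is a dict: "t": time; "joint_pos": joint angles; "dq": joint speeds; "tau": joint torques, N m; "tcp_pos": TCP position; "ee_rot": TCP orientation; "force": force on the tool from outside, world axes, zero at the start; "wrist_torque": the same for the moment, N m; "gripper_width": finger opening in mm; "gripper_force": force on a finger pad.
Only numpy, scipy, OpenCV 4.12 (cv2) and the standard library are available. Lean on these libraries where they do the work, as an engineer would, in place of code of your own. Each camera call takes 0.05 s, during which the arm holds its last target. There are 200 camera calls.

## Working session

There is one attempt and no reset: what is moved stays moved. The work goes in short steps, Python scripts to look and compute and a tool call to move; the robot and the scene stay as the last step left them, time stands still between calls to the robot, and variables do not carry over. Pictures are saved under pics/ and viewed, at most 10 in all, crops included, and the job is handed in when it is done.

Besides the shell and the picture viewer there is one more tool, called after "Request:" as a command line: name --argument value ..., lists and objects as JSON in quotes. arm_command: Moves the arm, as the interface text tells. Its arguments: {"type":"object","properties":{"series":{"type":"string"},"grip_force":{"type":"number"}},"required":["series"]}

```bash
mkdir -p pics
cat > h.py <<'E'
from station import ctrl
import numpy as np, cv2
def ray(cam,px):
    m=ctrl.camera_model(cam); d=np.array([(px[0]-m["cx"])/m["fx"],(px[1]-m["cy"])/m["fy"],1.])
    return np.array(m["eye"]), np.array(m["rotation"])@d
def atz(cam,px,z):
    e,d=ray(cam,px); return e+d*(z-e[2])/d[2]
def proj(cam,P):
    m=ctrl.camera_model(cam); c=np.array(m["rotation"]).T@(np.array(P)-np.array(m["eye"]))
    return np.array([m["fx"]*c[0]/c[2]+m["cx"],m["fy"]*c[1]/c[2]+m["cy"]])
def tri(pa,pb):
    e1,d1=ray("top",pa);e2,d2=ray("side",pb)
    t=np.linalg.lstsq(np.c_[d1,-d2],e2-e1,rcond=None)[0]
    a,b=e1+t[0]*d1,e2+t[1]*d2
    return (a+b)/2,np.linalg.norm(a-b)
E
python3 - <<'E'
from h import *
for c in("top","side"):
    im=ctrl.read_camera(c); cv2.imwrite(f"pics/{c}0.png",im[:,:,::-1])
    m=ctrl.camera_model(c); print(c,np.round(m["eye"]),np.round(m["rotation"],2).tolist(),m["fx"])
    for n in("drum_plate","log_plate","drum_box","log_box","honey_mid","lone_drum_mid","half_wheel_1"):
        print(n,[(np.round(np.array(o["location"])*[560,420],1).tolist(),round(o["p"],2)) for o in ctrl.look_for(n,c)[:3]])
s=ctrl.get_state();print(s["t"],s["tcp_pos"],s["ee_rot"],s["force"])
E
```

```text
top [ 319.    2. 1776.] [0.71, -0.69, 0.07, -0.06] 508.3677040463172
drum_plate [([240.3, 229.0], 0.96)]
log_plate [([390.3, 253.1], 0.66), ([167.2, 247.3], 0.32)]
drum_box [([244.8, 190.0], 0.92), ([246.6, 183.6], 0.47)]
log_box [([383.7, 210.2], 0.87)]
honey_mid [([167.5, 247.5], 0.93)]
lone_drum_mid [([195.2, 249.3], 0.52)]
half_wheel_1 [([297.8, 207.5], 0.9)]
side [  168. -1596.   753.] [0.82, -0.1, 0.08, -0.56] 497.7755607281014
drum_plate []
log_plate [([296.8, 265.2], 0.47)]
drum_box [([279.7, 196.7], 0.56)]
log_box [([310.5, 258.7], 0.93)]
honey_mid [([213.0, 185.2], 0.58)]
lone_drum_mid [([220.5, 199.3], 0.56)]
half_wheel_1 [([280.6, 224.4], 0.68), ([213.9, 183.9], 0.18)]
0.8 [257.74493924 623.80668871 224.47149306] [ 1.94688280e-01  9.80865165e-01 -2.25399728e-05 -2.53783307e-05] [ 0.3704236   0.00280727 -0.70417711]
```

View pics/top0.png

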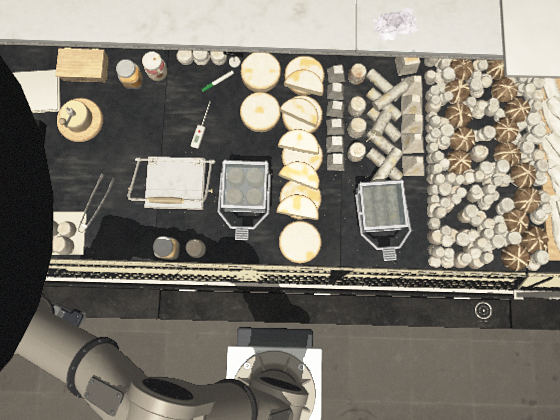

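View pics/side0.png

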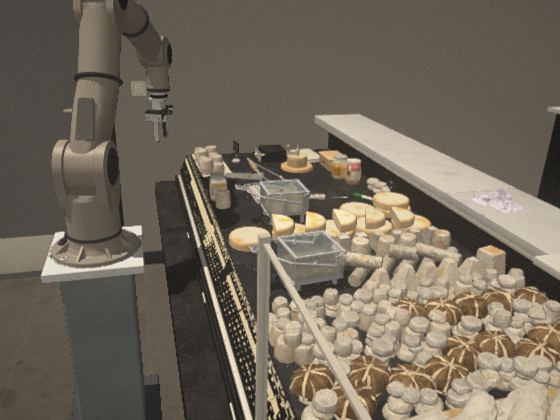

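The top view shows the drum box (four rounds) at about (245,187), with its plate at about (241,233). The log box is at (384,208), the honey jar at (166,247), the lone drum at (195,248) and the half wheel near (298,207). The side view shows the drum box at (284,197). I'll zoom in on the drum box in both views.

Run:
```python
from h import *
a=cv2.imread("pics/top0.png")[150:250,205:285]; b=cv2.imread("pics/side0.png")[165:240,235:325]
a=cv2.resize(a,None,fx=5,fy=5,interpolation=cv2.INTER_CUBIC); b=cv2.resize(b,None,fx=4.4,fy=4.4,interpolation=cv2.INTER_CUBIC)
o=np.zeros((500,800,3),np.uint8); o[:,:400]=a; o[:b.shape[0],402:402+b.shape[1]]=b[:,:398]
cv2.imwrite("pics/z.png",o)
for z in (111,126,141): print(z,atz("top",(241.3,233.5),z))
```

```text
Traceback (most recent call last):
  File "h.py", line 7, in atz
    e,d=ray(cam,px); return e+d*(z-e[2])/d[2]
        ~~~^^^^^^^^
  File "h.py", line 5, in ray
    return np.array(m["eye"]), np.array(m["rotation"])@d
                               ~~~~~~~~~~~~~~~~~~~~~~~^~
ValueError: matmul: Input operand 1 has a mismatch in its core dimension 0, with gufunc signature (n?,k),(k,m?)->(n?,m?) (size 3 is different from 4)
```

View pics/z.png

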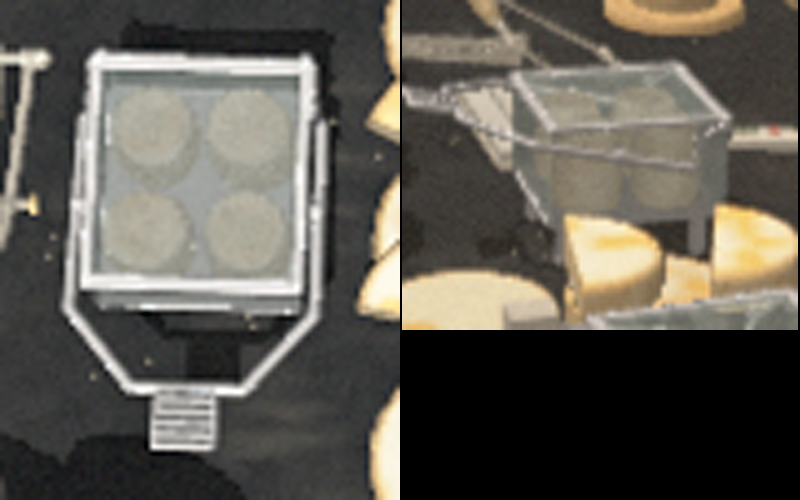

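```bash
sed -i 's/^import numpy.*/&\nfrom scipy.spatial.transform import Rotation as R/; s/np.array(m\["rotation"\])/R.from_quat(m["rotation"]).as_matrix()/g' h.py
python3 - <<'E'
from h import *
T=lambda u,v:(204.9+u/5,149.9+v/5)
S=lambda u,v:(234.9+(u-402)/4.4,164.9+v/4.4)
C=[("nf",(303,293),(550,128)),("nr",(315,60),(729,123)),("fr",(92,55),(683,65)),("ff",(86,288),(514,73))]
for n,a,b in C:
    p,g=tri(T(*a),S(*b)); print(n,np.round(p),round(g,1))
for z in (105,120,135): print(z,atz("top",T(183,420),z))
for n,p in dict(honey=(167,247),lone=(195,249),log=(390,253)).items(): print(n,atz("top",p,90))
m=ctrl.camera_model("wrist");print(m, ctrl.get_state()["ee_rot"])
# yaw from plate
a=cv2.imread("pics/side0.png")[160:225,225:300]
cv2.imwrite("pics/z2.png",cv2.resize(a,None,fx=8,fy=8,interpolation=cv2.INTER_CUBIC))
E
```

```text
nf [604.  44. 131.] 1.2
nr [761.  42. 126.] 5.4
fr [763. 190. 128.] 2.5
ff [605. 186. 131.] 3.3
105 [521.18548257 120.6602668  105.        ]
120 [519.37148029 119.59771693 120.        ]
135 [517.55747801 118.53516706 135.        ]
honey [472.25019054 366.3930734   90.        ]
lone [468.27140427 273.4747308   90.        ]
log [ 473.44963105 -373.80864473   90.        ]
{'fx': 325.19226210127806, 'fy': 325.19226210127806, 'cx': 280.61755885945155, 'cy': 205.43163795983884, 'eye': array([179.47107628, 656.30214635, 384.16695428]), 'rotation': array([0.8221572 , 0.55030049, 0.08127423, 0.120919  ])} [ 1.94688280e-01  9.80865165e-01 -2.25399728e-05 -2.53783307e-05]
```

View pics/z2.png

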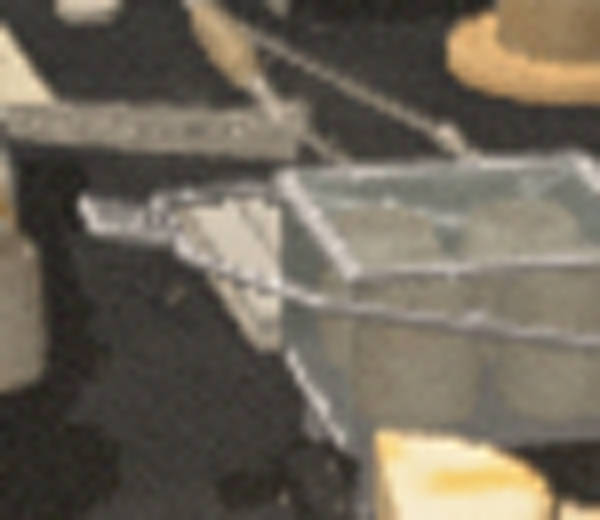

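Lid height is about 129, so the box underside is at about 32. The plate centre is near (517,118,138), and box yaw is about 0. I'll close the fingers, turn so the gripper's body lies along y, and move over the plate at the current height.

Request:
arm_command --series "1 0 0 0 0 0 0; 1 20 -40 0 0 0 4.5; 1 28 -56 0 0 0 4.5; 1 28 -56 0 0 0 4.5; 1 28 -56 0 0 0 4.5; 1 28 -56 0 0 0 4.5; 1 28 -56 0 0 0 0; 1 28 -56 0 0 0 0; 1 28 -56 0 0 0 0; 1 28 -56 0 0 0 0" --grip_force 20

```text
t: 2.05
tcp_pos: [502.1, 134.7, 224.9]
ee_rot: [-0.0, 1.0, 0.0, 0.0]
force: [0.7, 1.1, -0.1]
gripper_width: 0.7
gripper_force: 0.0
```

Request:
arm_command --series "1 15 -16 -10 0 0 0; 1 0 0 -20 0 0 0; 1 0 0 -18 0 0 0; 1 0 0 0 0 0 0"

```text
t: 2.55
tcp_pos: [515.8, 120.3, 175.6]
ee_rot: [-0.0, 1.0, -0.0, -0.001]
force: [-0.1, 0.5, 1.1]
gripper_width: 0.6
gripper_force: 0.0
```

Run:
```python
from h import *
s=ctrl.get_state();p=np.array(s["tcp_pos"]);print(p,s["force"])
w=ctrl.read_camera("wrist")[:,:,::-1]; a=ctrl.read_camera("side")[:,:,::-1]
cv2.imwrite("pics/w1.png",w)
m=ctrl.camera_model("wrist");print(R.from_quat(m["rotation"]).as_matrix().round(2).tolist(),m["eye"])
def pw(P):
    c=R.from_quat(m["rotation"]).as_matrix().T@(np.array(P)-m["eye"]);th=np.arctan2(np.hypot(c[0],c[1]),c[2]);u=c[:2]/np.hypot(*c[:2]);return u*th*m["fx"]+[m["cx"],m["cy"]]
print("tip",pw(p-[0,0,19]),"plate corners pred",[pw([517+i*20.5,118.5+j*21,138-i*4.5]).round() for i in(-1,1) for j in(-1,1)])
print("side tip",proj("side",p-[0,0,19]))
o=np.zeros((420,800,3),np.uint8);o[:,:480]=w[:,40:520]; b=cv2.resize(a[140:210,215:268],None,fx=6,fy=6,interpolation=cv2.INTER_CUBIC);o[:,482:800]=b
cv2.imwrite("pics/c1.png",o)
```

```text
[515.75168295 120.33053631 175.64708575] [-0.09098426  0.46419071  1.11400619]
[[-0.0, 0.96, 0.29], [1.0, 0.0, 0.0], [0.0, 0.29, -0.96]] [431.84175623 120.85609868 336.67955344]
tip [279.37019558 251.99582022] plate corners pred [array([243., 215.]), array([310., 215.]), array([247., 266.]), array([307., 266.])]
side tip [240.74371736 182.1118098 ]
```

View pics/c1.png

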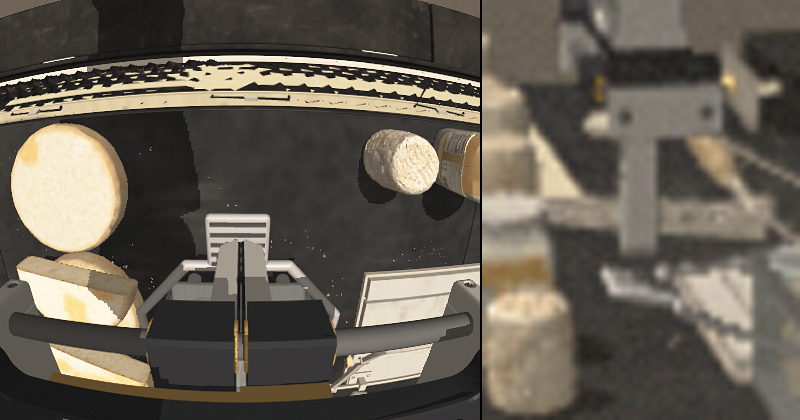

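The fingertips are centred over the plate in both views: wrist columns 245–310 match the prediction, and the side view shows them just above it. I'll press down now.

Request:
arm_command --series "1 1 0 -8 0 0 0; 1 0 0 -5 0 0 0; 1 0 0 -4 0 0 0; 1 0 0 -4 0 0 0; 1 0 0 -4 0 0 0; 1 0 0 -4 0 0 0; 1 0 0 -4 0 0 0; 1 0 0 0 0 0 0"

```text
t: 3.65
tcp_pos: [517.3, 120.6, 143.2]
ee_rot: [-0.0, 1.0, -0.0, -0.0]
force: [-1.8, 0.2, 3.4]
gripper_width: 0.2
gripper_force: 1.7
```

Request:
arm_command --series "1 0 0 -5 0 0 0; 1 0 0 -5 0 0 0; 1 0 0 -5 0 0 0; 1 0 0 -5 0 0 0; 1 0 0 -5 0 0 0; 1 0 0 -5 0 0 0; 1 0 0 -5 0 0 0; 1 0 0 -4 0 0 0; 1 0 0 -4 0 0 0; 1 0 0 0 0 0 0"

```text
t: 4.9
tcp_pos: [517.2, 120.5, 100.2]
ee_rot: [-0.0, 1.0, -0.0, -0.0]
force: [1.0, 0.7, 2.1]
gripper_width: 0.5
gripper_force: 0.9
```

Request:
arm_command --series "1 0 0 -3 0 0 0; 1 0 0 -2 0 0 0; 1 0 0 -1 0 0 0; 1 0 0 0 0 0 0; 1 0 0 0 0 0 0"

```text
t: 5.52
tcp_pos: [517.8, 120.7, 95.5]
ee_rot: [-0.0, 1.0, 0.0, 0.0]
force: [-5.4, -1.9, 23.4]
gripper_width: 0.3
gripper_force: 12.1
```

The force jump to 23 N shows the plate is at its stop. I'll hold it there.

Request:
arm_command --series "1 0 0 0 0 0 0; 1 0 0 0 0 0 0; 1 0 0 0 0 0 0; 1 0 0 0 0 0 0; 1 0 0 0 0 0 0; 1 0 0 0 0 0 0; 1 0 0 0 0 0 0; 1 0 0 0 0 0 0; 1 0 0 0 0 0 0; 1 0 0 0 0 0 0"

```text
t: 6.78
tcp_pos: [517.8, 120.7, 95.5]
ee_rot: [-0.0, 1.0, 0.0, 0.0]
force: [-5.8, -1.7, 24.0]
gripper_width: 0.3
gripper_force: 12.0
```

Request:
arm_command --series "1 0 0 0 0 0 0; 1 0 0 0 0 0 0; 1 0 0 0 0 0 0; 1 0 0 0 0 0 0; 1 0 0 0 0 0 0; 1 0 0 0 0 0 0; 1 0 0 0 0 0 0; 1 0 0 0 0 0 0; 1 0 0 0 0 0 0; 1 0 0 0 0 0 0"

```text
t: 8.02
tcp_pos: [517.8, 120.6, 95.5]
ee_rot: [-0.0, 1.0, 0.0, 0.0]
force: [-5.1, -2.0, 23.3]
gripper_width: 0.1
gripper_force: 12.0
```

Run:
```python
from h import *
a=ctrl.read_camera("side")[:,:,::-1]
cv2.imwrite("pics/s2.png",cv2.resize(a[120:240,200:360],None,fx=4,fy=4))
```

```text
(no output)
```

View pics/s2.png

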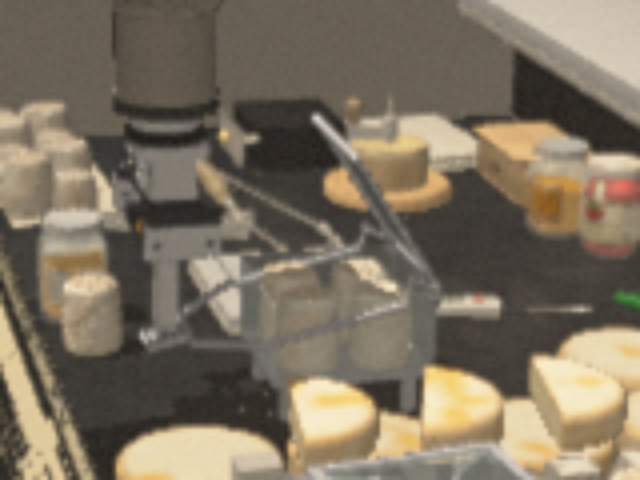

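The side view shows the lid wide open, its edge at about (318,118) in the crop, and the fingers on the plate at (160,335). I'll hold a little longer, then raise slowly.

Request:
arm_command --series "1 0 0 0 0 0 0; 1 0 0 0 0 0 0; 1 0 0 0 0 0 0; 1 0 0 0 0 0 0; 1 0 0 1 0 0 0; 1 0 0 1 0 0 0; 1 0 0 2 0 0 0; 1 0 0 3 0 0 0; 1 0 0 3 0 0 0; 1 0 0 3 0 0 0"

```text
t: 9.32
tcp_pos: [517.1, 120.6, 107.6]
ee_rot: [-0.0, 1.0, -0.0, -0.0]
force: [-2.2, -0.2, 2.3]
gripper_width: 0.4
gripper_force: 1.1
```

Request:
arm_command --series "1 0 0 3 0 0 0; 1 0 0 3 0 0 0; 1 0 0 3 0 0 0; 1 0 0 3 0 0 0; 1 0 0 3 0 0 0; 1 0 0 3 0 0 0; 1 0 0 3 0 0 0; 1 0 0 3 0 0 0; 1 0 0 3 0 0 0; 1 0 0 3 0 0 0"

```text
t: 10.58
tcp_pos: [517.9, 120.6, 137.9]
ee_rot: [-0.0, 1.0, 0.0, 0.001]
force: [3.0, -0.5, 2.7]
gripper_width: 0.7
gripper_force: 1.5
```

Request:
arm_command --series "1 0 0 2 0 0 0; 1 0 0 2 0 0 0; 1 0 0 2 0 0 0; 1 0 0 2 0 0 0; 1 0 0 2 0 0 0; 1 0 0 2 0 0 0; 1 0 0 2 0 0 0; 1 0 0 2 0 0 0; 1 0 0 2 0 0 0; 1 0 0 2 0 0 0"

```text
t: 11.82
tcp_pos: [517.4, 120.5, 157.6]
ee_rot: [-0.0, 1.0, -0.0, 0.0]
force: [3.6, 0.1, 2.7]
gripper_width: 0.4
gripper_force: 1.6
```

Request:
arm_command --series "1 0 0 1 0 0 0; 1 0 0 1 0 0 0; 1 0 0 1 0 0 0; 1 0 0 1 0 0 0; 1 0 0 1 0 0 0; 1 0 0 1 0 0 0; 1 0 0 1 0 0 0; 1 0 0 1 0 0 0; 1 0 0 1 0 0 0; 1 0 0 1 0 0 0"

```text
t: 13.08
tcp_pos: [517.4, 120.6, 167.5]
ee_rot: [-0.0, 1.0, -0.0, -0.0]
force: [0.4, 0.1, 0.5]
gripper_width: -0.0
gripper_force: 0.0
```

Request:
arm_command --series "1 0 0 8 0 0 0; 1 0 0 15 0 0 0; 1 0 0 25 0 0 0; 1 0 0 25 0 0 0; 1 0 0 20 0 0 0; 1 0 0 10 0 0 0; 1 0 0 0 0 0 0; 1 0 0 0 0 0 0; 1 0 0 0 0 0 0; 1 0 0 0 0 0 0"

```text
t: 14.32
tcp_pos: [517.2, 120.5, 270.0]
ee_rot: [-0.0, 1.0, -0.0, -0.0]
force: [0.2, 0.7, 0.4]
gripper_width: 1.0
gripper_force: 0.0
```

Run:
```python
from h import *
a=ctrl.read_camera("side")[:,:,::-1]
cv2.imwrite("pics/s3.png",cv2.resize(a[120:290,200:360],None,fx=3.4,fy=3.4))
```

```text
(no output)
```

View pics/s3.png

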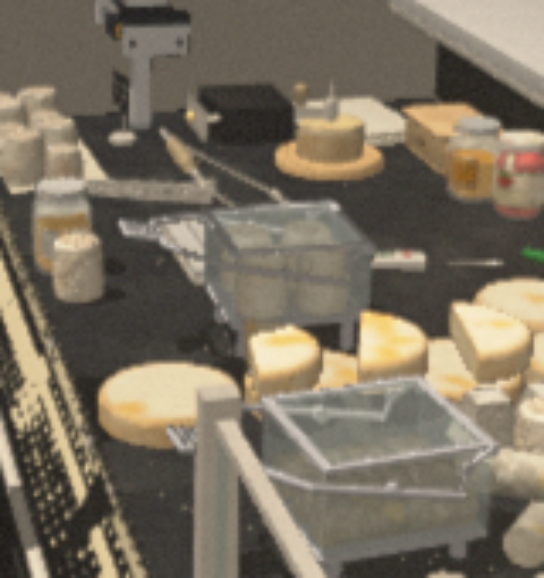

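Both lids are shut, with the drum box at about (285,260) and the log box at about (375,470). The gripper is clear above at (140,80), and the loose things are where they were.

```bash
python3 -c "
from station import ctrl
print(ctrl.close_job())"
```

```text
the job is handed in; nothing more can be done
None
```

The drum-cheese box was held fully open for about three seconds, then its lid was let down slowly until shut. The arm drew clear, the last picture showed both lids shut and the loose things in place, and the job is handed in (no verdict was returned).

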